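# Hold a capped housing over a proximity sensor

## Robot

A 6-joint arm with a two-finger parallel gripper is mounted at the origin on the work surface. World frame = base frame: x ahead of the robot, y to its left, z up, the work surface at z = 0. Lengths are in m, angles in degrees, forces in N, time in s.
With the tool pointing down it reaches from about 0.325 to 0.85 m from the base axis. Payload 15.5 kg.
Tool frame: the origin (TCP) lies midway between the tips of the shut fingers; the grasp point (between the pads) lies 19 mm behind it; z points along the fingers, y is the line along which they close (so a half turn about z gives the same grasp; the last joint's range is limited). The gripper opens to 91 mm and grips with 3 to 60 N. Pads are 32 mm wide; open, the fingers measure 118 mm over their backs; the gripper's body (76 mm by 178 mm) begins 60 mm behind the grasp point.
Start: joints at [-77.951, 28.281, 77.091, -0, 74.628, -5.472], TCP at [0.188, -0.596, 0.214] pointing down, gripper open.
Joint ranges: [-166.48, 166.48], [-47.26, 123.95], [12.59, 153.08], [-70.14, 250.14], [6.76, 159.57], [-176.63, 176.63]. Speed limits (degrees/s): [108.29, 108.29, 147.25, 172.46, 172.46, 172.46].

## Interface

Orientations are given as a 3x3 rotation matrix whose columns are the frame's x, y, z axes.
In Python, from bench import ctrl gives the robot as it stands. The module is installed in compiled form; this text tells all that it offers. Calls block until the motion is done:
- ctrl.goto(position, orientation): joint-space move of the TCP to a pose.
- ctrl.move_l(position, vel=0.15, ori=None, contact_N=None): straight line of the TCP; ori=None keeps the orientation; vel is the mean speed in m/s. With contact_N (N) it stops when the force on the tool has changed by that much, and returns True; else False.
- ctrl.movej(angles): joint-space move.
- ctrl.command_gripper(opening): opening from 0.0 (shut) to 1.0 (fully open); the grip force is fixed at half the most; returns when the fingers have stopped.
- ctrl.sleep(seconds).
- ctrl.ik(position, orientation): joint angles nearest the present ones, or None.
- ctrl.read_camera(name): name is "scene" or "top" or "wrist"; returns the picture (384x512x3 uint8, blue, green, red); there is no depth.
- ctrl.camera_params(name): a dict with "fx", "fy", "cx", "cy" (pixels), "D" ([k1, k2, p1, p2, k3] as OpenCV has them; the pictures are not rectified), "pose" (4x4, takes a point from camera to world coordinates); the wrist camera has in their place "T_tool_cam" (4x4, takes a point from camera to tool coordinates, whose origin is the TCP and whose axes are the flange's). Camera axes: x right, y up, looking along -z (the intrinsics and any distortion apply to the point x, -y, -z); pixel columns grow to the right and rows downward; lengths in m; the calibration is good to about 2 mm. A picture is of the moment at which its call begins: read the wrist's pose just before it. camera_params takes no time and is no camera call.
A pose or a line that the arm cannot do raises ctrl.MotionError and nothing moves.
- ctrl.sign_off(): hands the job in; it is judged then, once.
Readings, each from a call of its own:
- ctrl.current_t(): time.
- ctrl.current_q(): joint angles.
- ctrl.current_dq(): joint speeds.
- ctrl.current_effort(): joint torques, N m.
- ctrl.current_tool_pos(): TCP position.
- ctrl.current_eef_rot(): TCP orientation.
- ctrl.current_contact_force(): force on the tool from outside, world axes, zero at the start.
- ctrl.current_wrist_torque(): the same for the moment, N m.
- ctrl.current_grip_width(): opening from 0.0 (shut) to 1.0 (fully open).
- ctrl.current_grasp_force(): force on a finger pad.
Only numpy, scipy, OpenCV 4.12 (cv2) and the standard library are available. Lean on these libraries where they do the work, as an engineer would, in place of code of your own. Each camera call takes 0.05 s, during which the arm holds its last target. There are 200 camera calls.

## Task

Close the open metal housing with its loose metal cap, so that the cap sits fully down and level on the rim, and let go of the cap. Then take the closed housing by its body, carry it upright over the conveyor without bumping the conveyor, and hold it still, upright and centred over the flat top of the thick proximity sensor (not the slim one), its underside about 8 mm above the sensor and not touching it. Finish while still holding it there, never touch either sensor, and leave the other parts where they are.

Things in the scene. Friction and masses are not known exactly. Their poses are not given: they have to be found in the camera images.
- housing_mid (a point): centre (half-way up, on the axis) of the housing: upright round open-topped brass cup, outer diameter 52 mm, 50 mm tall, wall 5 mm, bore 42 mm; z up. It starts left of the conveyor (+y) on the aluminium base plate, whose top is at z = 0.016. Closed it is 74 mm tall; the cap's flange is narrower than the housing, so fingers pass it to grip the body
- housing_rim (a point): centre of the housing's rim (its top edge), 50 mm above its underside, z up along its axis
- housing_base (a point): centre of the housing's flat underside, z up along its axis
- housing: the housing, about 0.22 kg; origin at the centre of its underside, z up
- cap_knob (a point): centre of the cap's knob, an upright round brass bar 18 mm in diameter and 20 mm tall on the cap's 47 mm flange; hold the cap by it, fingertips above the flange. This point is 10 mm above the flange's top, 24 mm above the cap's foot. The cap starts standing on the base plate left of the conveyor, nearer or farther than the housing; seated it only rests: lifting the knob takes it off
- cap_seat (a point): centre of the flange's underside, 10 mm above the plug's foot and 14 mm below cap_knob; z up along the cap's axis. Seated, it coincides with housing_rim
- cap: the brass cap, 34 mm tall, about 0.09 kg; origin at the centre of its foot, z up. From below: a tapered plug 10 mm tall (diameter 28 mm at the foot, 38 mm at the top) that enters the housing's bore, a flange 47 mm in diameter and 4 mm thick that rests on the rim, the knob
- sensor_face (a point): centre of the flat top of the thick sensor: fixed upright round dark steel barrel with an orange plastic top, 30 mm in diameter (nuts 39 mm), on a 60 mm square foot, its top 90 mm above the base plate (z = 0.106), right of the conveyor (-y); z up
- sensor: the thick sensor with its foot; origin at the centre of the foot's underside
- slim_sensor_face (a point): centre of the top of the slim sensor, not the target: like the thick one but 12 mm in diameter, on a like foot, its top 80 mm above the base plate (z = 0.096). The two sensors may be in either order from near to far
- slim_sensor: the slim sensor with its foot; origin at the centre of the foot's underside
- conveyor: fixed belt conveyor lying along x between the housing's side and the sensors' side, 400 mm long, 105 mm wide over all; belt top 90 mm and side rails 94 mm above the base plate. 40 mm beyond its middle (+x) a steel gate spans it: its top is 160 mm above the base plate (z = 0.176), the highest point. Origin at the middle of its underside, on the base plate; x along the belt
- belt_part_mid (a point): centre of a red plastic cup, 48 mm in diameter and 36 mm tall, standing loose on the belt's near part (top at z = 0.142); leave alone
- red_part_mid (a point): centre of a like red plastic cup standing on the base plate at the left, beyond the housing and cap; leave alone
- bearing_mid (a point): centre of a steel ring, 48 mm in diameter and 14 mm tall, lying on the base plate at the right, beyond the sensors; leave alone
Not all that is in view belongs to the job. What is shaped like the housing but green is not meant.

How it is judged (in metres and radians):
On the way, in this order (a step that is already met when the one before it is completed fails the run):
1. the cap sits fully down and level on the housing's rim, let go, the housing still standing on the plate (horizontal distance between cap_seat and housing_rim below 0.004 m and z of cap_seat in the frame of housing_rim between -0.002 and 0.002 m and angle between the z axis of cap_seat and the z axis of housing_rim, either way round below 0.06 rad and contact force between cap and the fingers below 0.1 N and height (world z) of housing_base below 0.02 m and angle between housing_base's own z axis and vertical below 0.06 rad), for 0.2 s.
2. the closed housing is lifted and carried across the conveyor (horizontal distance between cap_seat and housing_rim below 0.004 m and z of cap_seat in the frame of housing_rim between -0.002 and 0.002 m and angle between the z axis of cap_seat and the z axis of housing_rim, either way round below 0.06 rad and contact force between housing and the fingers above 1 N and height (world z) of housing_base above 0.1 m and y of housing_base in the frame of conveyor below 0 m), for 0.05 s.
At the end, for the whole second after the job is handed in: Held still by its body, closed housing upright (0.09 rad), axis within 8 mm of the thick sensor's, underside 2 to 14 mm above it, not touching; cap seated (within 4 mm of centre, 2 mm in height, 0.06 rad of level); red cups and ring within 20 mm of their starts (horizontal distance between cap_seat and housing_rim below 0.004 m and z of cap_seat in the frame of housing_rim between -0.002 and 0.002 m and angle between the z axis of cap_seat and the z axis of housing_rim, either way round below 0.06 rad and horizontal distance between housing_base and sensor_face below 0.008 m and z of housing_base in the frame of sensor_face between 0.002 and 0.014 m and angle between housing_base's own z axis and vertical below 0.09 rad and contact force between housing and the fingers above 1 N and contact force between housing and sensor below 0.1 N and linear speed of housing below 0.02 m/s and distance of each of belt_part_mid, red_part_mid, bearing_mid from where it was at the start of the episode below 0.02 m); the arm keeps its last pose, push and grip.
It fails at once if the conveyor is bumped (over 2 N) by the robot or by what it carries (contact force between any of housing, cap, the arm, the fingers and conveyor above 2 N).
It fails at once if a sensor is touched (over 1 N) by the robot or by what it carries (contact force between any of housing, cap, the arm, the fingers and sensor above 1 N or contact force between any of housing, cap, the arm, the fingers and slim_sensor above 1 N).
It fails at once if a red cup or the ring is moved 20 mm or more (distance of any of belt_part_mid, red_part_mid, bearing_mid from where it was at the start of the episode above 0.02 m).
It also fails if it takes over 58 s, if anything falls off the work surface, if the arm or the gripper's body presses on something with over 40 N, if the wrist force passes 120 N, or if a joint passes its speed limit or range.

## Working session

There is one attempt and no reset: what is moved stays moved. The work goes in short steps, each a Python script; the robot and the scene stay as the last script left them, time stands still between calls to the robot, and variables do not carry over. Pictures are saved under pics/ and viewed, at most 10 in all, crops included, and the job is handed in when it is done.

```bash
mkdir -p pics; python3 - <<'E'
from bench import ctrl
import cv2,numpy as np
for n in("scene","top"):
    im=ctrl.read_camera(n);cv2.imwrite(f"pics/{n}0.png",im)
    p=ctrl.camera_params(n);print(n,p)
p=ctrl.camera_params("wrist");print(p);print(ctrl.current_eef_rot(),ctrl.current_t())
E
```

```text
scene {'fx': 406.26167475645184, 'fy': 406.26167475645184, 'cx': 263.4727372015815, 'cy': 182.07240882970777, 'D': array([0.01386926, 0.        , 0.        , 0.        , 0.        ]), 'pose': array([[ 0.26816137, -0.61738093,  0.73954734,  1.44308225],
       [ 0.96326587,  0.16033059, -0.2154367 , -0.28844924],
       [ 0.01443445,  0.77015251,  0.63769645,  0.93981559],
       [ 0.        ,  0.        ,  0.        ,  1.        ]])}
top {'fx': 467.3967222710003, 'fy': 467.3967222710003, 'cx': 253.13397368204048, 'cy': 190.72317759320055, 'D': array([-0.04755676,  0.        ,  0.        ,  0.        ,  0.        ]), 'pose': array([[-8.64336549e-03,  9.79364661e-01, -2.01916205e-01,
         2.00770127e-01],
       [-9.99962263e-01, -8.64203020e-03,  8.88191879e-04,
         2.03738324e-02],
       [-8.75102204e-04,  2.01916262e-01,  9.79402398e-01,
         1.28271165e+00],
       [ 0.00000000e+00,  0.00000000e+00,  0.00000000e+00,
         1.00000000e+00]])}
{'fx': 316.1812513587946, 'fy': 316.1812513587946, 'cx': 259.1077347062953, 'cy': 190.66728113812175, 'D': array([-0.05321193,  0.        ,  0.        ,  0.        ,  0.        ]), 'T_tool_cam': array([[ 9.14920445e-04,  9.71779457e-01,  2.35889487e-01,
         6.75655616e-02],
       [ 9.99998982e-01, -1.14745877e-03,  8.48521679e-04,
        -5.61721216e-04],
       [ 1.09524940e-03,  2.35888471e-01, -9.71779517e-01,
        -1.70827857e-01],
       [ 0.00000000e+00,  0.00000000e+00,  0.00000000e+00,
         1.00000000e+00]])}
[[ 9.53609358e-01  3.01046750e-01 -2.15210936e-04]
 [ 3.01046802e-01 -9.53608742e-01  1.09100697e-03]
 [ 1.23217074e-04 -1.10518302e-03 -9.99999382e-01]] 0.1
```

View pics/scene0.png

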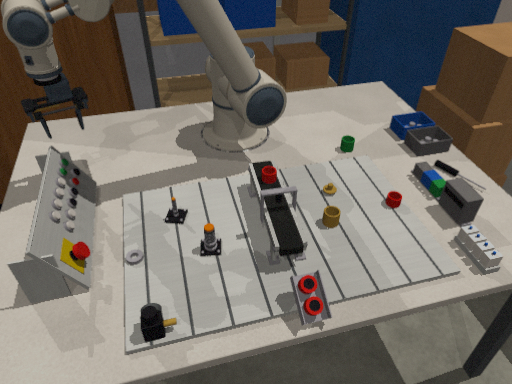

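View pics/top0.png

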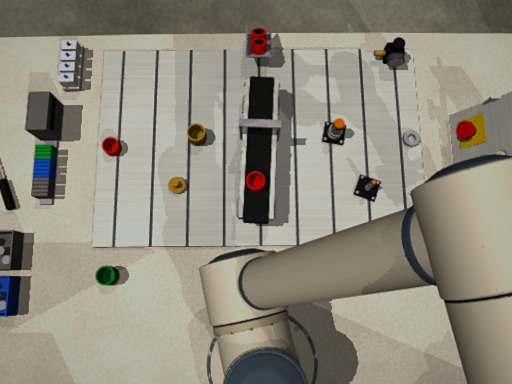

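The scene view shows the layout. In the top view the brass housing is near (197,134), the cap near (177,185), the thick sensor's orange top near (339,123), the slim one near (376,181), and the conveyor runs from (258,80) to (258,222) with its gate at about row 124.

```bash
cat > h.py <<'E'
from bench import ctrl
import cv2,numpy as np
def campose(n):
    p=ctrl.camera_params(n)
    if n!="wrist": return p,p["pose"]
    T=np.eye(4);T[:3,:3]=ctrl.current_eef_rot();T[:3,3]=ctrl.current_tool_pos()
    return p,T@p["T_tool_cam"]
def K(p): return np.array([[p["fx"],0,p["cx"]],[0,p["fy"],p["cy"]],[0,0,1.]])
def cast(px,z,p,T):
    u=cv2.undistortPoints(np.array(px,float).reshape(-1,1,2),K(p),np.array(p["D"]))[:,0]
    d=np.c_[u[:,0],-u[:,1],-np.ones(len(u))]@T[:3,:3].T
    o=T[:3,3]
    return o+d*((z-o[2])/d[:,2])[:,None]
def proj(P,p,T):
    c=(np.atleast_2d(P)-T[:3,3])@T[:3,:3]
    c=c*[1,-1,-1]
    return cv2.projectPoints(c,np.zeros(3),np.zeros(3),K(p),np.array(p["D"]))[0][:,0]
def blobs(im,lo,hi,amin=30):
    m=cv2.inRange(cv2.cvtColor(im,cv2.COLOR_BGR2HSV),np.array(lo),np.array(hi))
    cs,_=cv2.findContours(m,cv2.RETR_EXTERNAL,cv2.CHAIN_APPROX_NONE)
    return sorted([c for c in cs if cv2.contourArea(c)>amin],key=cv2.contourArea,reverse=True)
def down(a):  # tool pointing down, closing line (tool y) at angle a deg in the xy plane
    a=np.radians(a);y=np.array([np.cos(a),np.sin(a),0]);z=np.array([0,0,-1.]);x=np.cross(y,z)
    return np.c_[x,y,z]
E
python3 - <<'E'
from h import *
im=cv2.imread("pics/top0.png");p,T=campose("top")
for nm,lo,hi in(("brass",(15,100,60),(32,255,255)),("orange",(5,150,100),(15,255,255)),("red",(0,150,60),(4,255,255))):
    for c in blobs(im,lo,hi,20):
        (x,y),r=cv2.minEnclosingCircle(c)
        b=cv2.boundingRect(c)
        if 90<x<425 and y<250: print(nm,(round(x),round(y)),round(r,1),b,[cast((x,y),z,p,T)[0,:2].round(3) for z in(.03,.066,.106,.142)])
# conveyor corner top rails
print(cast([(248,78),(272,78),(241,221),(271,221),(241,123),(280,126)],.11,p,T).round(3))
print(ctrl.camera_params("wrist")["T_tool_cam"][:3,3])
E
```

```text
brass (195, 133) 10.0 (187, 123, 19, 19) [array([0.627, 0.18 ]), array([0.615, 0.176]), array([0.601, 0.171]), array([0.589, 0.166])]
brass (176, 185) 8.6 (168, 177, 18, 17) [array([0.477, 0.23 ]), array([0.469, 0.224]), array([0.46 , 0.217]), array([0.452, 0.211])]
brass (380, 52) 5.7 (374, 50, 12, 6) [array([ 0.87 , -0.356]), array([ 0.851, -0.345]), array([ 0.83 , -0.333]), array([ 0.81 , -0.322])]
orange (339, 123) 5.0 (334, 119, 10, 9) [array([ 0.652, -0.225]), array([ 0.639, -0.218]), array([ 0.625, -0.21 ]), array([ 0.612, -0.203])]
red (258, 41) 13.5 (251, 28, 16, 27) [array([ 0.91, -0.  ]), array([0.89, 0.  ]), array([0.867, 0.001]), array([0.847, 0.001])]
red (255, 181) 10.5 (246, 171, 19, 21) [array([0.487, 0.014]), array([0.479, 0.014]), array([0.469, 0.014]), array([0.461, 0.014])]
red (111, 146) 10.0 (102, 137, 20, 19) [array([0.59 , 0.416]), array([0.579, 0.404]), array([0.567, 0.392]), array([0.555, 0.38 ])]
[[ 0.754  0.031  0.11 ]
 [ 0.753 -0.034  0.11 ]
 [ 0.365  0.051  0.11 ]
 [ 0.364 -0.025  0.11 ]
 [ 0.626  0.05   0.11 ]
 [ 0.616 -0.053  0.11 ]]
[ 0.06756556 -0.00056172 -0.17082786]
```

```bash
python3 - <<'E'
from h import *
R=down(0)
out=[]
for nm,x,y,zt,lo,hi in(("sensor",.625,-.21,.106,(4,130,80),(16,255,255)),("house",.616,.177,.066,(15,90,40),(34,255,255)),("cap",.473,.228,.05,(15,90,40),(34,255,255))):
    ctrl.goto([x,y-.0676,.27],R); ctrl.sleep(.3)
    p,T=campose("wrist"); im=ctrl.read_camera("wrist"); cv2.imwrite(f"pics/w_{nm}.png",im)
    print(nm,ctrl.current_t(),T[:3,3].round(3),proj([x,y,zt],p,T).round(0))
    for c in blobs(im,lo,hi,150)[:4]:
        (u,v),r=cv2.minEnclosingCircle(c); (u2,v2),ax,_=cv2.fitEllipse(cv2.convexHull(c))
        P=cast([(u2,v2)],zt,p,T)[0]
        print((round(u),round(v)),round(r,1),np.round(ax,1),P.round(4),"dia mm",np.mean(ax)/p["fx"]*(T[2,3]-zt)*1e3)
    out.append(im)
s=cv2.resize(np.hstack(out),(0,0),fx=.52,fy=.52);cv2.imwrite("pics/w3.png",s)
E
```

```text
sensor 2.4083 [ 0.626 -0.211  0.441] [[258. 113.]]
(260, 113) 13.6 [26.6 27.1] [ 0.6266 -0.2096  0.106 ] dia mm 28.449499157027226
house 4.2 [0.617 0.176 0.441] [[258. 113.]]
(377, 298) 134.3 [ 17.8 384.6] [ 0.8211 -0.0657  0.066 ] dia mm 238.42812587821044
(260, 114) 22.5 [43.5 45.1] [0.6183 0.1768 0.066 ] dia mm 52.51249097060774
(148, 69) 20.1 [36.7 39.8] [0.4911 0.2267 0.066 ] dia mm 45.31911952245337
(440, 254) 27.7 [32.  56.5] [8.523e-01 4.000e-04 6.600e-02] dia mm 52.44189037087679
cap 5.2083 [0.475 0.227 0.441] [[258. 114.]]
(377, 299) 134.4 [ 18.1 391.1] [ 0.6838 -0.0249  0.05  ] dia mm 252.7137941257117
(374, 155) 25.2 [43.4 51.7] [0.6181 0.1773 0.05  ] dia mm 58.75691248371337
(262, 111) 18.8 [36.4 37.5] [0.4784 0.2316 0.05  ] dia mm 45.645992200664594
(78, 254) 27.8 [32.4 56.3] [0.2298 0.0442 0.05  ] dia mm 54.842257818763805
```

View pics/w3.png

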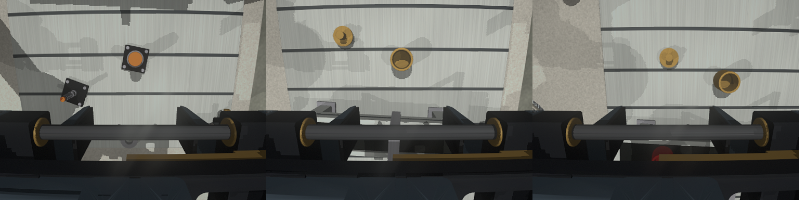

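The three crops show each object centred under the camera. Measured diameters (28, 52 and 48 mm) match the given ones, and the positions agree with the top camera to within 5 mm. Now the cap.

```bash
python3 - <<'E'
from h import *
cx,cy=.4786,.2318; hx,hy=.6183,.1768
ctrl.goto([cx,cy,.12],down(0)); ctrl.command_gripper(.5)
print("contact",ctrl.move_l([cx,cy,.0335],vel=.08,contact_N=5),ctrl.current_tool_pos())
ctrl.command_gripper(0.0)
print("w",ctrl.current_grip_width()*91,ctrl.current_grasp_force())
ctrl.move_l([cx,cy,.17],vel=.12); 
print("lifted w",ctrl.current_grip_width()*91,ctrl.current_grasp_force(),ctrl.current_contact_force())
ctrl.move_l([hx,hy,.17],vel=.15);ctrl.sleep(.3)
cv2.imwrite("pics/held.png",ctrl.read_camera("wrist"))
cv2.imwrite("pics/held_s.png",ctrl.read_camera("scene")); print(ctrl.current_t())
a=cv2.imread("pics/held.png");b=cv2.imread("pics/held_s.png")[130:250,260:420]
cv2.imwrite("pics/h2.png",np.vstack([a[:,:][60:300],cv2.resize(b,(512,384))])[:600])
E
```

```text
contact False [0.47889158 0.23192026 0.03392571]
w 16.75946799475705 30.000084936618805
lifted w 17.21035807680965 29.997929334640503 [-0.21724873 -0.51883115 -1.14464842]
11.3583
```

View pics/h2.png

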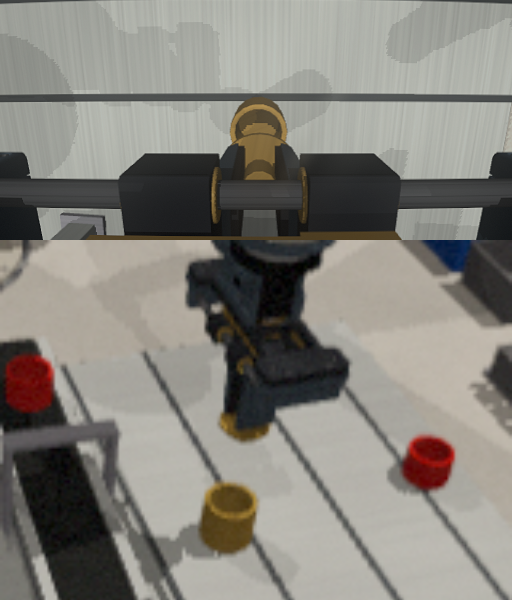

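The wrist view shows the cap held upright and level, with its flange and the housing rim both centred at column 258 or so. Lower and release it.

```bash
python3 - <<'E'
from h import *
hx,hy=.6183,.1768
ctrl.move_l([hx,hy,.095],vel=.1)
print("contact",ctrl.move_l([hx,hy,.0725],vel=.03,contact_N=4),ctrl.current_tool_pos(),ctrl.current_contact_force())
ctrl.command_gripper(.5); ctrl.sleep(.2)
ctrl.move_l([hx,hy,.16],vel=.12)
ctrl.goto([hx,hy-.0676,.25],down(0)); ctrl.sleep(.4)
p,T=campose("wrist"); im=ctrl.read_camera("wrist"); im2=ctrl.read_camera("scene")
print(proj([[hx,hy,.066],[hx,hy,.09]],p,T),ctrl.current_t())
for c in blobs(im,(15,90,40),(34,255,255),150):
    (u,v),ax,_=cv2.fitEllipse(cv2.convexHull(c))
    if v<200: print((u,v),ax,cast([(u,v)],.066,p,T)[0],np.mean(ax)/p["fx"]*(T[2,3]-.066)*1e3)
cv2.imwrite("pics/seat.png",np.hstack([cv2.resize(im[60:160,210:310],(400,400),interpolation=2),cv2.resize(im2[180:250,300:370],(400,400),interpolation=2)]))
E
```

```text
contact True [0.61799853 0.17675543 0.07352055] [-1.83696365 -0.0715543   8.39199462]
[[258.37521332 114.24521788]
 [258.30737828 114.24086733]] 15.6583
(258.3492126464844, 114.15491485595703) (45.873592376708984, 47.503631591796875) [0.61827152 0.1768964  0.066     ] 52.300566117896516
```

View pics/seat.png

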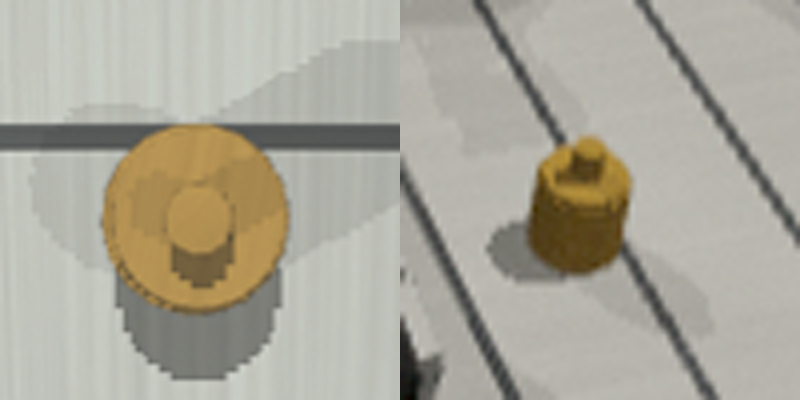

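The cap is seated and level on the housing: both outlines are concentric to about 1 mm, and the knob points straight up. Now grip the body and carry.

```bash
python3 - <<'E'
from h import *
hx,hy=.6182,.1769; sx,sy=.6266,-.2096
ctrl.command_gripper(1.0)
ctrl.goto([hx,hy,.14],down(0))
print("contact",ctrl.move_l([hx,hy,.030],vel=.06,contact_N=5),ctrl.current_tool_pos())
ctrl.command_gripper(0.0)
z0=ctrl.current_tool_pos()[2]
print("w",ctrl.current_grip_width()*91,ctrl.current_grasp_force(),z0)
ctrl.move_l([hx,hy,.06],vel=.04)
print(ctrl.current_grip_width()*91,ctrl.current_contact_force())
ctrl.move_l([hx,hy,.24],vel=.1)
ctrl.sleep(.3);print(ctrl.current_t())
w=ctrl.read_camera("wrist");s=ctrl.read_camera("scene");cv2.imwrite("pics/lw.png",w);cv2.imwrite("pics/ls.png",s)
cv2.imwrite("pics/lift.png",np.hstack([cv2.resize(w[100:260,160:360],(400,320)),cv2.resize(s[100:220,270:420],(400,320))]))
E
```

```text
contact False [0.61836043 0.17694115 0.03027965]
w 52.26655851228399 30.000116005539894 0.029988963526030595
51.883887338743875 [-0.54474224 -0.7906742  -2.26770102]
22.8833
```

View pics/lift.png

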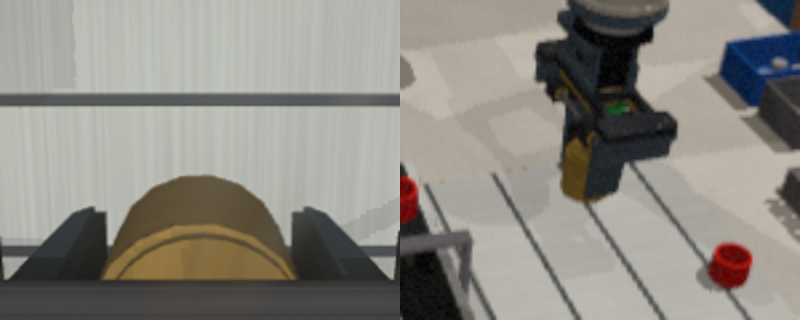

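The housing is held by its body, upright, with the cap still on. Carry it across.

```bash
python3 - <<'E'
from h import *
sx,sy=.6266,-.2096
ctrl.move_l([sx,sy,.24],vel=.1); ctrl.sleep(.3)
print(ctrl.current_grip_width()*91,ctrl.current_contact_force(),ctrl.current_t())
zt=.030-.016+.106+.008
ctrl.move_l([sx,sy,.16],vel=.08)
print("contact",ctrl.move_l([sx,sy,zt],vel=.03,contact_N=5)); ctrl.sleep(.5)
print(ctrl.current_tool_pos(),ctrl.current_contact_force(),ctrl.current_t())
s=ctrl.read_camera("scene");t=ctrl.read_camera("top");cv2.imwrite("pics/fs.png",s);cv2.imwrite("pics/ft.png",t)
w=ctrl.read_camera("wrist")
cv2.imwrite("pics/fin.png",np.hstack([cv2.resize(s[160:260,160:260],(400,400),interpolation=2),cv2.resize(w[100:260,180:340],(400,400))]))
p,T=campose("scene");print(proj([[sx,sy,.106],[sx,sy,.114],[sx,sy,.164]],p,T))
E
```

```text
52.11794658922357 [-0.40299426  0.97118542 -2.44838482] 27.3
contact False
[ 0.62660971 -0.2096234   0.12802102] [ 0.71238664 -0.34998145 -2.95702546] 30.1667
[[208.80226324 226.30853027]
 [208.60078577 224.32232283]
 [207.29901902 211.49861708]]
```

View pics/fin.png

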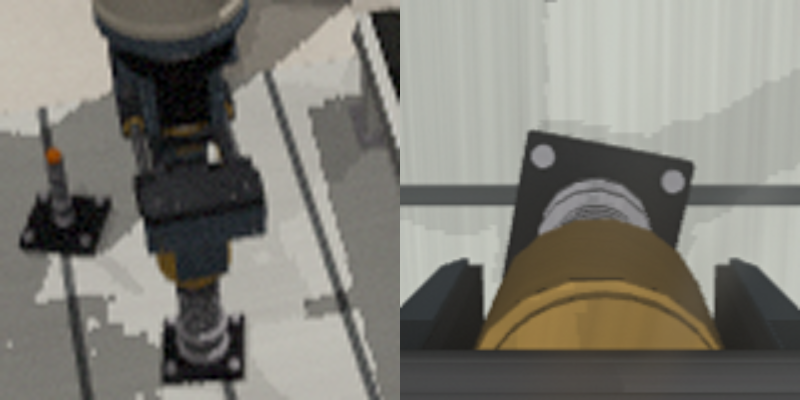

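The housing is held upright over the thick sensor. The barrel (wrist crop column 595 or so) and the housing (about 600) line up, and no contact force is seen.

```bash
python3 -c "
from bench import ctrl
print(ctrl.sign_off())"
```

```text
the job is handed in; nothing more can be done
None
```

I closed the housing with its cap, carried it over the conveyor and handed the job in at about 30 s of robot time, still holding it upright over the thick sensor with its underside about 8 mm above; no contact force showed there, but sign-off returned no verdict.

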